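Seat an axle pin in the V-blocks of a drilling jig

ROBOT

A 6-joint arm with a two-finger parallel gripper is mounted at the origin on the work surface. World frame = base frame: x ahead of the robot, y to its left, z up, the work surface at z = 0. Lengths are in mm, angles in rad, forces in N, time in s.
With the tool pointing down it reaches from about 350 to 975 mm from the base axis. Payload 7.1 kg.
Tool frame: the origin (TCP) lies midway between the tips of the shut fingers; the grasp point (between the pads) lies 19 mm behind it; z points along the fingers, y is the line along which they close (so a half turn about z gives the same grasp; the last joint's range is limited). The gripper opens to 88 mm and grips with 3 to 60 N. Pads are 20 mm wide; open, the fingers measure 115 mm over their backs; the gripper's body (75 mm by 178 mm) begins 61 mm behind the grasp point.
Start: joints at [-1.33, 0.423, 1.63, -0, 1.089, -0.019], TCP at [160.573, -604.004, 222.675] pointing down, gripper open.
Joint ranges: [-3, 3], [-0.9, 2.11], [0.09, 2.58], [-1.31, 4.45], [0.11, 2.69], [-2.54, 2.54]. Speed limits (rad/s): [2.39, 2.39, 3.01, 3.14, 3.14, 3.14].

INTERFACE

Orientations are given as a rotation vector (axis times angle).
In Python, from workcell import ctrl gives the robot as it stands. The module is installed in compiled form; this text tells all that it offers.
- The arm moves only by the tool servo_tool, never from a script. Its argument "increments" is a list of rows, each a list of 7 numbers: the shift along the world's x, y, z in cm, then the turn, a rotation vector about the world's x, y, z in degrees, then the opening, from -1 (shut) to 1 (fully open). A call has 1 to 20 rows; each row is the pose to reach, as a shift and turn from the pose commanded when the call began; what a row does not reach only later rows make up. A row lasts 1/12 s, in which the tool goes at most 41.7 mm and 7.16 degrees, less where a joint would pass 70% of its speed; a pose out of reach is approached as far as the arm can. A call with a gripper value outside its range is refused whole. The fingers move at their own pace and stop on an object; the grip force is fixed at half the most. Time passes only in rows, so rows that repeat a pose let the fingers close. It gives the time, the measured TCP pose, the force, the opening and the grip force at its end, in the units of the state.
- ctrl.get_obs(): the state, without advancing time (a new reading comes with each control period).
- ctrl.get_image(name): name is "side" or "top"; returns a dict with "image" (384x512x3 uint8, red, green, blue), "fx", "fy", "cx", "cy" (pixels), "extrinsics" (4x4, takes a point from camera to world coordinates). Camera axes: x right, y up, looking along -z (the intrinsics and any distortion apply to the point x, -y, -z); pixel columns grow to the right and rows downward; lengths in mm; the calibration is good to about 2 mm. A picture is of the moment at which its call begins. There is no depth.
- ctrl.close_job(): hands the job in; it is judged then, once.
The state is a dict: "t": time; "qpos": joint angles; "qvel": joint speeds; "joint_torque": joint torques, N m; "ee_pos": TCP position; "orientation": TCP orientation; "ft_force": force on the tool from outside, world axes, zero at the start; "moment": the same for the moment, N m; "width": finger opening in mm; "grasp_force": force on a finger pad.
Only numpy, scipy, OpenCV 4.12 (cv2) and the standard library are available. Lean on these libraries where they do the work, as an engineer would, in place of code of your own. Each camera call takes 0.05 s, during which the arm holds its last target. There are 200 camera calls.

TASK

Take the long aluminium pin off its wooden rest and lay it in the two V-blocks of the drilling jig with its tapered end towards the back stop and still short of the sprung roller. Then push it along the V, under the roller, until it is fully home: bedded on both flanks and pressed against the back stop for a moment with a light push of several newtons, with no ramming or dropping. Let go, leave it there, and leave the other things on the table where they are.

Things in the scene. Friction and masses are not known exactly. Their poses are not given: they have to be found in the camera images.
- pin: Loose plain aluminium pin, round, 28 mm diameter, 140 mm long, 0.2 to 0.32 kg. Origin on its axis at mid-length; its x axis runs along the pin towards the tapered end (last 10 mm taper from 28 to 20 mm diameter). The other end is square. It starts lying level on the wooden rest, its axis 45 mm above the table.
- pin_nose (a point): Centre of the flat end face at the tapered end of the pin (70 mm along x from pin).
- pin_tail (a point): Centre of the square end face of the pin (-70 mm along x from pin).
- rest: Fixed wooden rest, base 150 x 70 x 12 mm, with two low V-notched cross-pieces 12 mm thick, 110 mm apart (98 mm clear between them), 40 mm high. Origin under its centre; x along the pin. The pin's middle is free for gripping from above: below it only the base, 12 mm high.
- jig: Fixed drilling jig: steel plate 170 x 100 x 12 mm with two 90-degree V-blocks in line, open upwards, 60 mm wide, 60 mm high. Origin under the plate's centre; x along the V towards the back stop, y left. Front block x -72 to -50 mm, rear block x 18 to 50; in the 68 mm gap fingers can straddle the pin (plate top at 12 mm). Seated pin: axis y 0, z 62 mm; fully home: pin at x -10 mm.
- stop_face (a point): Point on the front face of the back stop at the height of the seated pin's axis (jig x 60 mm, y 0, z 62 mm); axes as the jig. The nose of a pin fully home is here.
- v_front (a point): Point on a seated pin's axis at the front face of the front V-block (jig x -72 mm, z 62 mm); axes as the jig. A pin fully home stands 8 mm out of this face.
- flank_left: The left (jig +y) sloping flanks of both V-blocks, 45 degrees; origin same as jig.
- flank_right: The right (jig -y) sloping flanks of both V-blocks; origin same as jig.
- back_stop: Back stop: upright steel plate 12 mm thick, 50 mm wide, 112 mm high, at the jig's +x end; origin same as jig. Sliding the pin takes under 3 N at first, then, from where the taper meets the roller (about 17 mm short of the stop), 3 to 15 N (friction unknown), nearly constant over the last 6 mm. The stop itself is rigid: there the push climbs steeply.
- stub: Bystander: short aluminium stub 28 mm diameter, 50 mm high, standing upright; origin under its centre. Not the pin to use.
- jar: Bystander: small amber jar, 44 mm diameter, 65 mm high; origin under its centre.
- weight: Bystander: dark steel disc 110 mm diameter, 30 mm high; origin under its centre.
- wrench: Bystander: wrench lying flat on the table.
- screwdriver: Bystander: screwdriver lying on the table.
- tape: Bystander: cardboard-coloured roll with a black core, 90 mm diameter, 24 mm high, lying flat; origin under its centre.
- hammer: Bystander: hammer lying on the table.
- roller_carrier: Holder of a sprung roller (16 mm diameter, 22 mm wide) over the rear V-block; origin on the roller's axis (jig x 42, z 82 mm); holder covers jig x 32 to 60 mm, up to 113 mm above the table. The roller hangs 2 mm lower than a seated pin's top, gives way upwards and presses down with about 3 N. So lay the pin with its nose at jig x 22 to 33 mm and slide it on under the roller.
There are look-alikes about, which are no part of the job. There is more than one size of the pin; the job needs the middle-sized. There is more than one size of the jig; the one meant has the size given above.

How it is judged:
By the outcome, as a careful person would: the job done as asked, in the order asked, and still so for the second after the job is handed in, with the robot touching nothing.
It also fails if it takes over 59 s, if anything falls off the work surface, if the arm or the gripper's body presses on something with over 40 N, if the wrist force passes 120 N, or if a joint passes its speed limit or range.

## Working session

There is one attempt and no reset: what is moved stays moved. The work goes in short steps, Python scripts to look and compute and a tool call to move; the robot and the scene stay as the last step left them, time stands still between calls to the robot, and variables do not carry over. Pictures are saved under pics/ and viewed, at most 10 in all, crops included, and the job is handed in when it is done.

Besides the shell and the picture viewer there is one more tool, called after "Request:" by a JSON object that holds its "op" and its "data", one argument or row to a line. servo_tool: Moves the arm, as the interface text tells. Its arguments: {"type":"object","properties":{"increments":{"type":"array","items":{"type":"array","items":{"type":"number"}}}},"required":["increments"]}

```bash
mkdir -p pics; cat > h.py <<'E'
import numpy as np,cv2
from workcell import ctrl
def grab(n,f):
    d=ctrl.get_image(n); cv2.imwrite(f'pics/{f}.png',d['image'][:,:,::-1])
    np.savez(f'pics/{f}.npz',**d); return d
def load(f): return np.load(f'pics/{f}.npz')
def ray(d,u,v):
    E=d['extrinsics']; r=np.array([(u-d['cx'])/d['fx'],-(v-d['cy'])/d['fy'],-1.])
    return E[:3,3],E[:3,:3]@r
def onz(d,u,v,z):
    o,r=ray(d,u,v); return o+r*(z-o[2])/r[2]
def proj(d,p):
    E=d['extrinsics']; c=E[:3,:3].T@(np.array(p)-E[:3,3]); return d['cx']+d['fx']*c[0]/-c[2], d['cy']-d['fy']*c[1]/-c[2]
def tri(d1,p1,d2,p2):
    o1,r1=ray(d1,*p1);o2,r2=ray(d2,*p2);s=np.linalg.lstsq(np.c_[r1,-r2],o2-o1,rcond=None)[0]
    a,b=o1+s[0]*r1,o2+s[1]*r2; return (a+b)/2,np.linalg.norm(a-b)
E
python3 -c "
from h import *
for n in('side','top'):
    d=grab(n,n+'0'); print({k:np.round(v,2).tolist() for k,v in d.items() if k!='image'})
print(ctrl.get_obs())"
python3 -c "
import cv2
for n in('side0','top0'):
    i=cv2.imread(f'pics/{n}.png');cv2.imwrite(f'pics/{n}b.png',cv2.resize(i,(800,600),interpolation=2))"
```

```text
{'fx': 375.92, 'fy': 375.92, 'cx': 255.1, 'cy': 185.77, 'extrinsics': [[-1.0, 0.03, -0.07, 413.91], [-0.07, -0.5, 0.86, 865.19], [-0.01, 0.86, 0.51, 579.18], [0.0, 0.0, 0.0, 1.0]]}
{'fx': 399.11, 'fy': 399.11, 'cx': 250.0, 'cy': 197.55, 'extrinsics': [[-0.03, 0.99, -0.17, 301.23], [-1.0, -0.03, 0.0, -10.77], [-0.0, 0.17, 0.99, 1244.01], [0.0, 0.0, 0.0, 1.0]]}
{'t': 0.1, 'qpos': array([-1.33001282e+00,  4.23777369e-01,  1.63059835e+00,  3.38002459e-06,
        1.08861680e+00, -1.89859485e-02]), 'qvel': array([ 2.58428058e-03, -4.76523912e-04, -1.35754489e-03, -7.86216228e-04,
        1.63158574e-03, -4.27935661e-05]), 'joint_torque': array([ 2.65468898e-04, -5.45612097e+01, -2.74324840e+01,  6.45266287e-02,
        1.88683136e-02, -2.32712392e-05]), 'ee_pos': array([ 160.4501939 , -603.53238186,  221.97733558]), 'orientation': array([-3.11375092e+00, -4.06715906e-01,  2.38576748e-04]), 'ft_force': array([ 0.17751057, -0.02708189,  0.66022315]), 'moment': array([0.00827671, 0.00920952, 0.00652935]), 'grasp_force': 0.0, 'width': 88.04098502980591}
```

View pics/side0b.png

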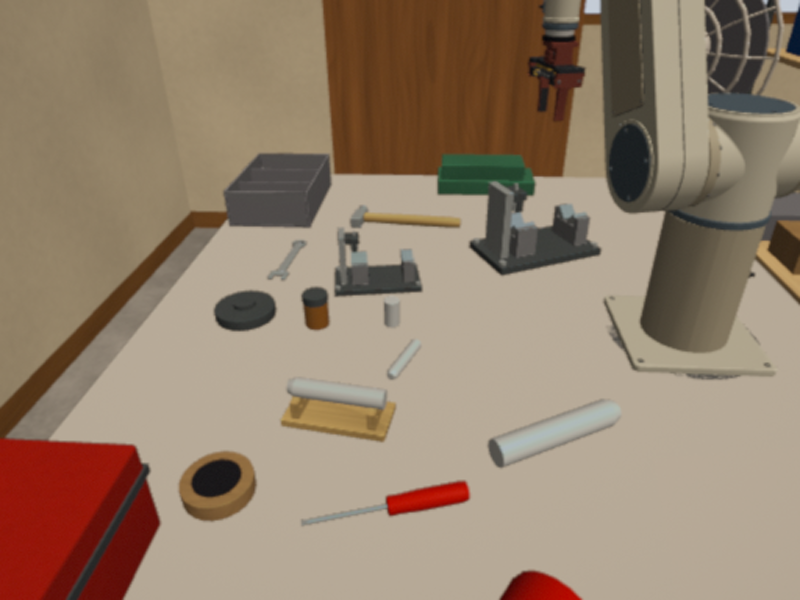

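View pics/top0b.png

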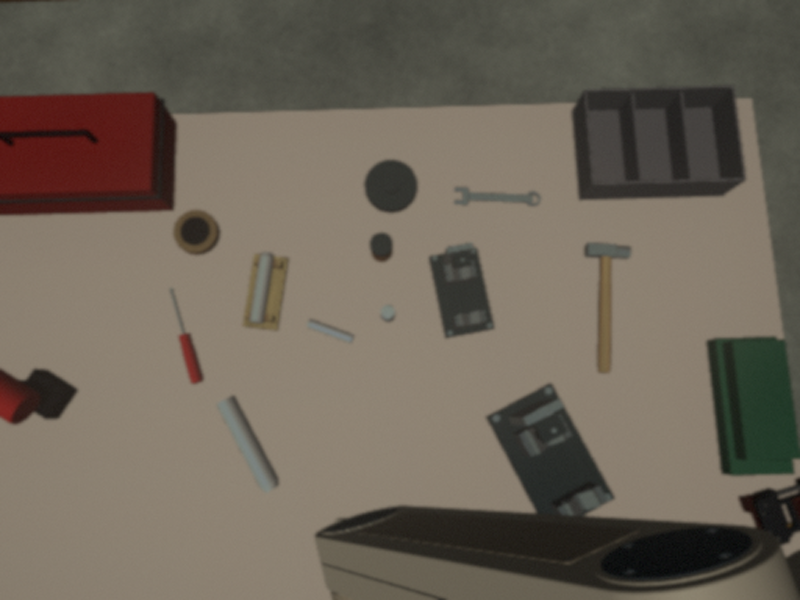

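Side view: candidates for the pin are the rod on the wooden rest (337,391), the thin rod (405,358), and the fat rod (555,432). For the jig they are the left one (377,270) and the right, larger one (535,235). In the top view the rest is at (266,290) and the jigs at (461,292) and (550,450). Next I check sizes and take a close crop.

```bash
python3 - <<'E'
from h import *
t=load('top0');s=load('side0');k=1/1.5625
f=lambda *p:[onz(t,u*k,v*k,z) for u,v,z in p]
for nm,pts in dict(jA=[(430,256,12),(477,248,12),(494,327,12),(447,337,12)],jB=[(487,415,12),(551,384,12),(613,495,12)],pinrest=[(266,253,59),(258,321,59)],thin=[(308,322,10),(353,338,10)],fat=[(228,399,20),(270,488,20)]).items():
    P=np.array(f(*pts));print(nm,P.round(0)[:,:2].tolist(),np.linalg.norm(np.diff(P,axis=0),axis=1).round())
a=t['image'][145:225,145:325];b=s['image'][140:290,170:290]
A=cv2.resize(a,None,fx=4.4,fy=4.4,interpolation=2);cv2.imwrite('pics/cropt.png',A[:,:,::-1])
b=cv2.resize(b,(480,600),interpolation=2);cv2.imwrite('pics/crops.png',b[:,:,::-1])
E
```

```text
jA [[615.0, -97.0], [629.0, -193.0], [466.0, -218.0], [448.0, -124.0]] [ 97. 165.  96.]
jB [[293.0, -195.0], [350.0, -324.0], [136.0, -427.0]] [141. 237.]
pinrest [[618.0, 227.0], [484.0, 242.0]] [135.]
thin [[487.0, 152.0], [452.0, 63.0]] [96.]
fat [[339.0, 308.0], [169.0, 225.0]] [189.]
```

View pics/cropt.png

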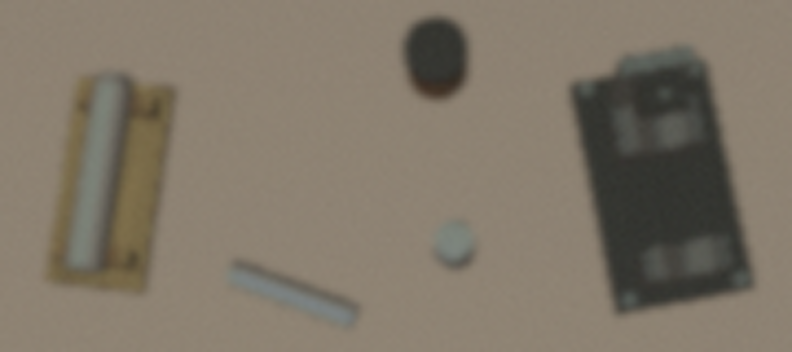

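View pics/crops.png

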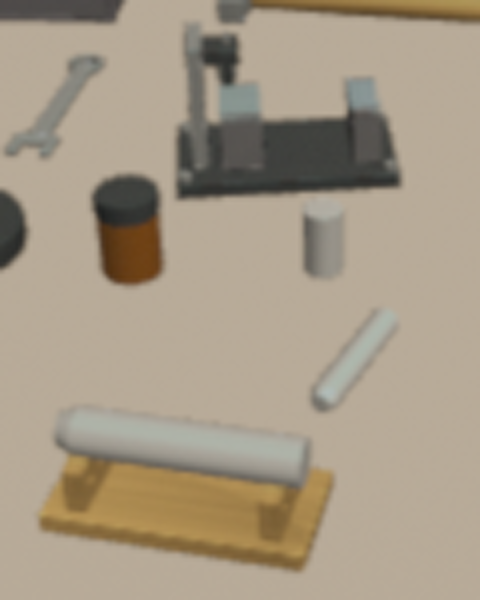

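Crops: the rod on the rest is 135–140 mm long and its tapered end points left in the side view (world +x, crop (65,428)). The left jig's plate is about 167×97 mm, so it is the right one; its stop is also at +x. Now precise masks.

```bash
python3 - <<'E'
from h import *
t=load('top0');s=load('side0')
def mask(d,box,fn):
    x0,y0,x1,y1=box;im=d['image'].copy()[y0:y1,x0:x1];big=cv2.resize(im,None,fx=4,fy=4,interpolation=2)
    m=fn(big.astype(int),cv2.cvtColor(big,cv2.COLOR_RGB2HSV)).astype(np.uint8)
    n,l,st,_=cv2.connectedComponentsWithStats(m);i=1+st[1:,4].argmax()
    m=(l==i).astype(np.uint8)
    c=max(cv2.findContours(m,0,2)[0],key=cv2.contourArea)[:,0]
    return ((c+.5)/4-.5+[x0,y0]).astype(np.float32),m
# pin
ct,m1=mask(t,(155,155,190,215),lambda b,h:(h[...,1]<45)&(h[...,2]>105))
cs,m2=mask(s,(178,235,252,265),lambda b,h:(h[...,1]<38)&(h[...,2]>90))
for c in(ct,cs):
    r=cv2.minAreaRect(c);print(r)
cv2.imwrite('pics/m.png',np.vstack([255*np.pad(x,((0,0),(0,300-x.shape[1]))) for x in (m1,m2)]))
def ends(c):
    r=cv2.boxPoints(cv2.minAreaRect(c));e=sorted([(np.linalg.norm(r[i]-r[(i+1)%4]),i) for i in range(4)])[:2]
    return [(r[i]+r[(i+1)%4])/2 for _,i in e]
et=sorted(ends(ct),key=lambda p:p[1]);es=sorted(ends(cs),key=lambda p:p[0])
for a,b in zip(et,es): print('end',a,b,tri(t,a,s,b), onz(t,*a,45),onz(s,*b,45))
print('mid',tri(t,sum(et)/2,s,sum(es)/2))
# jig plate
cj,m3=mask(t,(265,150,325,222),lambda b,h:(h[...,2]<85))
print(cv2.minAreaRect(cj))
cv2.imwrite('pics/m3.png',255*m3)
w=np.array([onz(t,*p,12)[:2] for p in cj]);a=np.deg2rad(8.5)
c0=np.array([540,-158])
for _ in range(4):
    u=np.array([np.cos(a),np.sin(a)]);v=np.array([-u[1],u[0]]);q=(w-c0)
    x,y=q@u,q@v
    L=(abs(y-48)<7)&(abs(x)<60);R=(abs(y+48)<7)&(abs(x)<60);F=(abs(x+84)<8)&(abs(y)<38)
    pl,pr=np.polyfit(x[L],y[L],1),np.polyfit(x[R],y[R],1)
    print(np.rad2deg(a),c0,pl,pr,np.median(x[F]),L.sum(),R.sum(),F.sum())
    a+=np.arctan((pl[0]+pr[0])/2);c0=c0+v*(pl[1]+pr[1])/2+u*(np.median(x[F])+85)
print('jig',c0,np.rad2deg(a))
E
python3 -c "
import cv2,numpy as np
a=cv2.imread('pics/m.png');b=cv2.imread('pics/m3.png');H=max(a.shape[0],b.shape[0])
cv2.imwrite('pics/mm.png',np.hstack([np.pad(x,((0,H-x.shape[0]),(0,0),(0,0))) for x in(a,b)]))"
```

```text
((166.1494140625, 182.7482452392578), (6.965292453765869, 46.28395462036133), 9.909499168395996)
((215.0260009765625, 250.16098022460938), (64.88627624511719, 13.092019081115723), 8.515782356262207)
end [170.13197 159.95152] [182.94054 245.35674] (array([627.17761989, 229.64258438,  48.39002232]), np.float64(0.6379076121040576)) [628.43204148 230.37022226  45.        ] [628.19684646 225.66241474  45.        ]
end [162.16685 205.54497] [247.11147 254.96524] (array([484.06465531, 253.0454936 ,  48.87203919]), np.float64(3.3051401257338555)) [486.33429693 253.92451617  45.        ] [482.8990744 248.8915929  45.       ]
mid (array([554.61298746, 241.4035818 ,  48.57059755]), np.float64(2.5897036018293815))
((294.81585693359375, 186.31640625), (54.026920318603516, 31.260255813598633), 78.41938018798828)
8.5 [ 540 -158] [8.54569360e-03 5.09175273e+01] [ 1.00997704e-02 -4.54907980e+01] -83.36664476062822 59 64 40
9.034137723921077 [ 541.21435341 -155.07501406] [-5.16859327e-04  4.82215262e+01] [ 3.58515624e-04 -4.81944050e+01] -85.14564399242691 60 65 36
9.029601510988808 [ 541.06838681 -155.0844911 ] [-4.37696716e-04  4.82080390e+01] [ 4.37676557e-04 -4.82080193e+01] -85.00248224801176 60 65 35
9.029600933469348 [ 541.06593378 -155.08487095] [-4.37686638e-04  4.82080303e+01] [ 4.37686635e-04 -4.82080303e+01] -84.99999981177679 60 65 35
jig [ 541.06593397 -155.08487092] 9.02960093339584
```

View pics/mm.png

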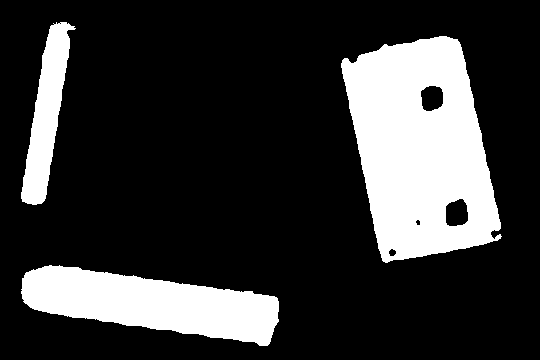

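Pin centre is about (555,238), axis at -9.1°, at z≈45–48. Jig is at (541,-155), at 9.0°. I'll grip 11 mm nose-side of the pin's middle.

Request:
{"op": "servo_tool", "data": {
  "increments": [
    [40.6,84,0,0,0,-24,1],
    [40.6,84,0,0,0,-24,1],
    [40.6,84,0,0,0,-24,1],
    [40.6,84,0,0,0,-24,1],
    [40.6,84,0,0,0,-24,1],
    [40.6,84,0,0,0,-24,1],
    [40.6,84,0,0,0,-24,1],
    [40.6,84,0,0,0,-24,1],
    [40.6,84,0,0,0,-24,1],
    [40.6,84,0,0,0,-24,1],
    [40.6,84,0,0,0,-24,1],
    [40.6,84,0,0,0,-24,1],
    [40.6,84,0,0,0,-24,1],
    [40.6,84,0,0,0,-24,1],
    [40.6,84,0,0,0,-24,1],
    [40.6,84,0,0,0,-24,1],
    [40.6,84,0,0,0,-24,1],
    [40.6,84,0,0,0,-24,1],
    [40.6,84,0,0,0,-24,1],
    [40.6,84,0,0,0,-24,1]
  ]
}}

```text
t: 1.77
ee_pos: [523.4, 148.5, 222.4]
orientation: [3.131, -0.249, -0.001]
ft_force: [0.4, -0.7, 0.2]
width: 87.8
grasp_force: 0.0
```

Request:
{"op": "servo_tool", "data": {
  "increments": [
    [4.2,8.7,0,0,0,0,1],
    [4.2,8.7,0,0,0,0,1],
    [4.2,8.7,0,0,0,0,1],
    [4.2,8.7,-12,0,0,0,1],
    [4.2,8.7,-12,0,0,0,1],
    [4.2,8.7,-12,0,0,0,1],
    [4.2,8.7,-12,0,0,0,1],
    [4.2,8.7,-12,0,0,0,1]
  ]
}}

```text
t: 2.43
ee_pos: [563.6, 232.3, 101.1]
orientation: [3.129, -0.25, -0.007]
ft_force: [1.2, -0.1, -0.2]
width: 87.7
grasp_force: 0.0
```

```bash
python3 - <<'E'
from h import *
o=ctrl.get_obs();print(o['t'],o['ee_pos'],o['qpos'])
s=grab('side','s1');t=grab('top','t1')
A=cv2.resize(s['image'][190:290,160:270],(660,600),interpolation=2);cv2.imwrite('pics/s1b.png',A[:,:,::-1])
# overlay: pin axis ends expected
E
```

```text
2.4333 [563.57640812 232.32631967 101.06847442] [ 3.71507100e-01  5.59367619e-01  1.73452777e+00 -5.25776972e-05
  8.52914364e-01  2.10167439e+00]
```

View pics/s1b.png

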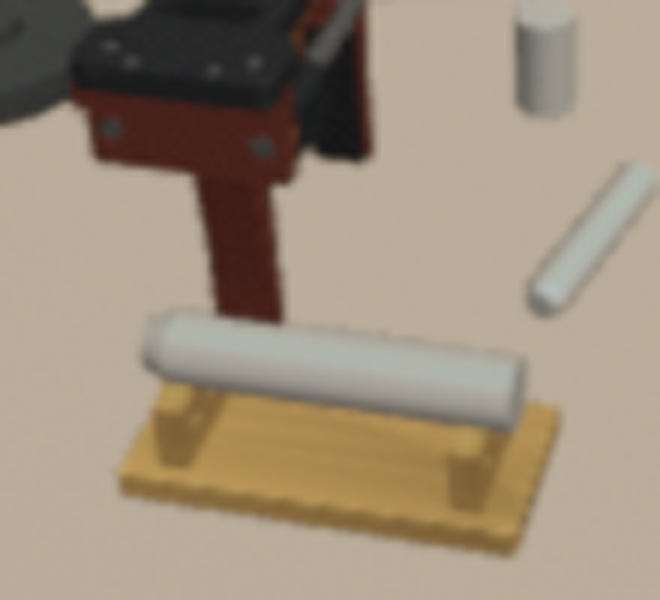

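The side view shows the near finger tip at crop (250,320) above the pin, which spans (150,345)–(515,390) with the taper on the left. I check the calibration against the known finger pose.

```bash
python3 - <<'E'
from h import *
s=load('s1');o=ctrl.get_obs();R=cv2.Rodrigues(o['orientation'])[0]
for w in(44,57):
  for sg in(1,-1): print(w,sg,np.round(proj(s,o['ee_pos']+R[:,1]*w*sg),1))
print('obs tip',250/6+160,320/6+190, 'pos now',o['ee_pos'].round(1))
for a in(-70,70): 
    c=np.array([555.5,238,45])+a*np.array([np.cos(-.159),np.sin(-.159),0]); print(np.array(proj(s,c))*6-np.array([160,190])*6)
E
```

```text
44 1 [214.5 215.1]
44 -1 [200.4 239.5]
57 1 [216.3 211.9]
57 -1 [198.1 243.5]
obs tip 201.66666666666666 243.33333333333334 pos now [566.5 233.5 104.7]
[512.89804881 389.7479129 ]
[146.35991925 334.69452402]
```

Request:
{"op": "servo_tool", "data": {
  "increments": [
    [0,0.2,-2.5,0,0,0,1],
    [0,0.2,-5,0,0,0,1],
    [0,0.2,-6.5,0,0,0,1],
    [0,0.2,-7.2,0,0,0,1],
    [0,0.2,-7.6,0,0,0,1],
    [0,0.2,-7.6,0,0,0,1],
    [0,0.2,-7.6,0,0,0,1],
    [0,0.2,-7.6,0,0,0,1],
    [0,0.2,-7.6,0,0,0,1]
  ]
}}

```text
t: 3.28
ee_pos: [566.0, 235.5, 27.9]
orientation: [-3.131, 0.25, -0.003]
ft_force: [0.8, 0.4, 0.5]
width: 87.8
grasp_force: 0.0
```

Request:
{"op": "servo_tool", "data": {
  "increments": [
    [0,0.15,-0.2,0,0,0,-1],
    [0,0.15,-0.2,0,0,0,-1],
    [0,0.15,-0.2,0,0,0,-1],
    [0,0.15,-0.2,0,0,0,-1],
    [0,0.15,-0.2,0,0,0,-1],
    [0,0.15,-0.2,0,0,0,-1],
    [0,0.15,-0.2,0,0,0,-1],
    [0,0.15,-0.2,0,0,0,-1],
    [0,0.15,-0.2,0,0,0,-1],
    [0,0.15,-0.2,0,0,0,-1]
  ]
}}

```text
t: 4.12
ee_pos: [565.4, 237.2, 24.8]
orientation: [-3.131, 0.25, -0.001]
ft_force: [0.5, 1.3, -1.5]
width: 27.5
grasp_force: 30.0
```

Request:
{"op": "servo_tool", "data": {
  "increments": [
    [0,0,1,0,0,0,-1],
    [0,0,3,0,0,0,-1],
    [0,0,6,0,0,0,-1],
    [0,0,9,0,0,0,-1],
    [0,0,12,0,0,0,-1],
    [-0.5,-3,14,0,0,3,-1],
    [-1,-6,14,0,0,6,-1],
    [-1.5,-9.5,14,0,0,9,-1],
    [-2,-13,14,0,0,12,-1],
    [-2.5,-16.5,14,0,0,15,-1],
    [-3,-20,14,0,0,18.1,-1],
    [-3.5,-23.5,14,0,0,18.1,-1],
    [-4,-27,14,0,0,18.1,-1],
    [-4.5,-30.5,14,0,0,18.1,-1],
    [-5,-34,14,0,0,18.1,-1],
    [-5.3,-37,14,0,0,18.1,-1],
    [-5.6,-39,14,0,0,18.1,-1],
    [-5.6,-39.7,14,0,0,18.1,-1],
    [-5.6,-39.7,14,0,0,18.1,-1],
    [-5.6,-39.7,14,0,0,18.1,-1]
  ]
}}

```text
t: 5.78
ee_pos: [509.0, -159.9, 164.8]
orientation: [-3.132, -0.245, 0.0]
ft_force: [-0.7, 0.6, -3.0]
width: 27.5
grasp_force: 30.0
```

```bash
python3 - <<'E'
from h import *
s=grab('side','s2');o=ctrl.get_obs();print(o['ee_pos'].round(1),o['ft_force'].round(1),o['moment'].round(2))
R=cv2.Rodrigues(o['orientation'])[0];print(np.rad2deg(np.arctan2(R[1,0],R[0,0])),R[:,2].round(3))
cx=[int(x) for x in proj(s,[530,-155,90])];print(cx)
x0,y0=cx[0]-75,cx[1]-60
A=cv2.resize(s['image'][y0:y0+110,x0:x0+145],(790,600),interpolation=2);cv2.imwrite('pics/s2b.png',A[:,:,::-1]);print(x0,y0)
# jig check points
a=np.deg2rad(9.03);u=np.array([np.cos(a),np.sin(a),0]);v=np.array([-u[1],u[0],0]);c=np.array([541.1,-155.1,0])
for n,x,y,z in[('plate FL',-85,50,12),('plate BL',85,50,12),('front block top L outer',-72,30,60),('fb rear',-50,30,60),('rb front',18,30,60),('stop L top front',60,25,112)]:
    p=np.array(proj(s,c+x*u+y*v+[0,0,z]));print(n,((p-[x0,y0])*600/110).round())
p0=o['ee_pos']-R[:,2]*20
for q in(-81,59): print('pin end pred',((np.array(proj(s,p0+R[:,0]*q))-[x0,y0])*600/110).round())
E
```

```text
[ 509.1 -159.4  164.7] [-0.5  0.3 -2.7] [ 0.03 -0.05 -0.02]
8.999116386374624 [-0.  0. -1.]
[243, 153]
168 93
plate FL [555. 491.]
plate BL [247. 507.]
front block top L outer [528. 399.]
fb rear [488. 401.]
rb front [364. 407.]
stop L top front [282. 320.]
pin end pred [600. 162.]
pin end pred [337. 173.]
```

View pics/s2b.png

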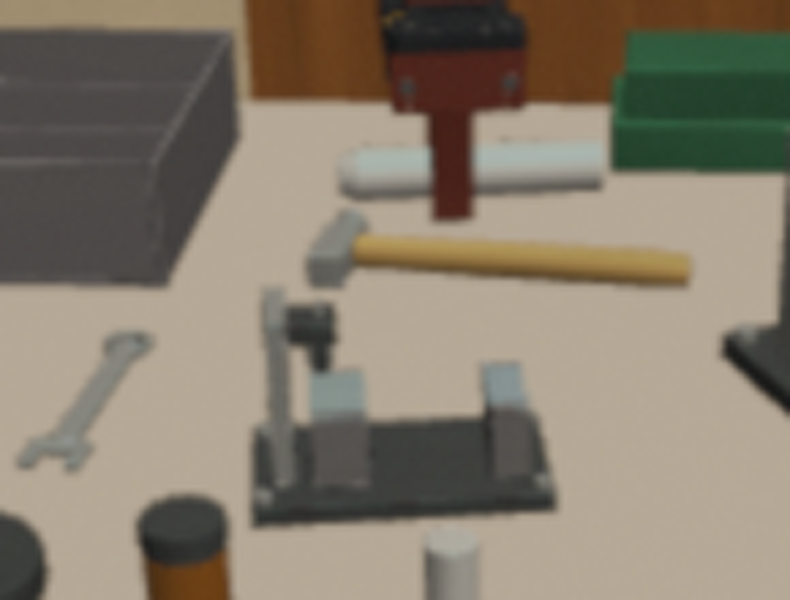

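The pin hangs at crop (342–603, 165), gripped 10–11 mm nose-side of its middle. Jig features match the predictions within 1–3 mm. Now descending.

Request:
{"op": "servo_tool", "data": {
  "increments": [
    [-0.2,0,-3,0,0,0,-1],
    [-0.2,0,-6,0,0,0,-1],
    [-0.2,0,-8.5,0,0,0,-1],
    [-0.2,0,-10,0,0,0,-1],
    [-0.2,0,-11,0,0,0,-1],
    [-0.2,0,-11.2,0,0,0,-1],
    [-0.2,0,-11.5,0,0,0,-1],
    [-0.2,0,-11.5,0,0,0,-1],
    [-0.2,0,-11.5,0,0,0,-1],
    [-0.2,0,-11.5,0,0,0,-1]
  ]
}}

```text
t: 6.67
ee_pos: [508.0, -160.4, 50.7]
orientation: [3.131, 0.246, 0.003]
ft_force: [0.3, 0.1, -2.7]
width: 27.2
grasp_force: 30.0
```

Request:
{"op": "servo_tool", "data": {
  "increments": [
    [0,0,-0.2,0,0,0,-1],
    [0,0,-0.4,0,0,0,-1],
    [0,0,-0.5,0,0,0,-1],
    [0,0,-0.5,0,0,0,-1],
    [0,0,-0.5,0,0,0,-1]
  ]
}}

```text
t: 7.08
ee_pos: [507.1, -160.2, 44.6]
orientation: [-3.132, -0.246, 0.0]
ft_force: [0.4, 1.1, -2.4]
width: 27.5
grasp_force: 30.0
```

Request:
{"op": "servo_tool", "data": {
  "increments": [
    [0,0,-0.05,0,0,0,-1],
    [0,0,-0.1,0,0,0,-1],
    [0,0,-0.15,0,0,0,-1],
    [0,0,-0.15,0,0,0,-1],
    [0,0,-0.15,0,0,0,-1]
  ]
}}

```text
t: 7.5
ee_pos: [507.2, -160.2, 43.1]
orientation: [-3.132, -0.246, 0.0]
ft_force: [0.1, -0.4, -2.7]
width: 27.4
grasp_force: 30.0
```

```bash
python3 -c "
from h import *
o=ctrl.get_obs();print(o['ee_pos'],o['ft_force'],o['moment'])"
```

```text
[ 507.19507223 -160.20410261   43.14227718] [ 0.10463411 -0.41828319 -2.74593405] [0.04914928 0.00239787 0.00999438]
```

No contact yet at axis ≈63.

Request:
{"op": "servo_tool", "data": {
  "increments": [
    [0,0,-0.05,0,0,0,-1],
    [0,0,-0.1,0,0,0,-1],
    [0,0,-0.1,0,0,0,-1],
    [0,0,-0.1,0,0,0,-1]
  ]
}}

```text
t: 7.83
ee_pos: [507.4, -160.3, 42.3]
orientation: [3.132, 0.246, 0.0]
ft_force: [-0.6, -0.7, -1.0]
width: 27.6
grasp_force: 30.0
```

Request:
{"op": "servo_tool", "data": {
  "increments": [
    [0,0,-0.05,0,0,0,-1],
    [0,0,-0.05,0,0,0,-1],
    [0,0,-0.05,0,0,0,-1],
    [0,0,-0.05,0,0,0,-1]
  ]
}}

```text
t: 8.17
ee_pos: [507.5, -160.4, 41.9]
orientation: [3.132, 0.246, 0.001]
ft_force: [-0.0, -2.0, 2.2]
width: 27.1
grasp_force: 30.0
```

```bash
python3 -c "
from h import *
o=ctrl.get_obs();print(o['ee_pos'],o['ft_force'],o['moment'])"
```

```text
[ 507.51666442 -160.41960094   41.9287652 ] [-0.01203243 -2.01840288  2.22416986] [-0.2853104   0.09279051  0.04268661]
```

Request:
{"op": "servo_tool", "data": {
  "increments": [
    [0,-0.05,0,0,0,0,-1],
    [0,-0.05,-0.03,0,0,0,-1],
    [0,-0.05,-0.03,0,0,0,-1],
    [0,-0.05,-0.03,0,0,0,-1]
  ]
}}

```text
t: 8.5
ee_pos: [507.5, -160.8, 41.5]
orientation: [3.132, 0.246, 0.001]
ft_force: [0.5, -1.6, 2.6]
width: 27.5
grasp_force: 30.0
```

Request:
{"op": "servo_tool", "data": {
  "increments": [
    [0,-0.05,-0.03,0,0,0,-0.2],
    [0,-0.05,-0.03,0,0,0,-0.1],
    [0,-0.05,-0.03,0,0,0,0.2],
    [0,-0.05,-0.03,0,0,0,0.2],
    [0,-0.05,-0.03,0,0,0,0.2],
    [0,0,3,0,0,0,0.2],
    [0,0,6,0,0,0,0.2],
    [0,0,9,0,0,0,0.2],
    [0,0,9,0,0,0,0.2],
    [0,0,9,0,0,0,-1]
  ]
}}

```text
t: 9.33
ee_pos: [508.3, -161.1, 133.0]
orientation: [3.13, 0.246, 0.006]
ft_force: [-0.2, 0.7, -0.5]
width: 48.8
grasp_force: 0.0
```

```bash
python3 - <<'E'
from h import *
s=grab('side','s3');o=ctrl.get_obs();print(o['t'],o['ee_pos'].round(1),o['ft_force'].round(1))
x0,y0=168,93
A=cv2.resize(s['image'][y0:y0+110,x0:x0+145],(790,600),interpolation=2);cv2.imwrite('pics/s3b.png',A[:,:,::-1])
a=np.deg2rad(9.03);u=np.array([np.cos(a),np.sin(a),0]);c=np.array([541.1,-155.1,62])
for q in(-114.6,25.4): print('pin end pred',((np.array(proj(s,c+u*q))-[x0,y0])*600/110).round())
E
```

```text
9.3833 [ 507.3 -160.7  131.6] [-0.4 -0.1 -0.4]
pin end pred [597. 368.]
pin end pred [349. 380.]
```

View pics/s3b.png

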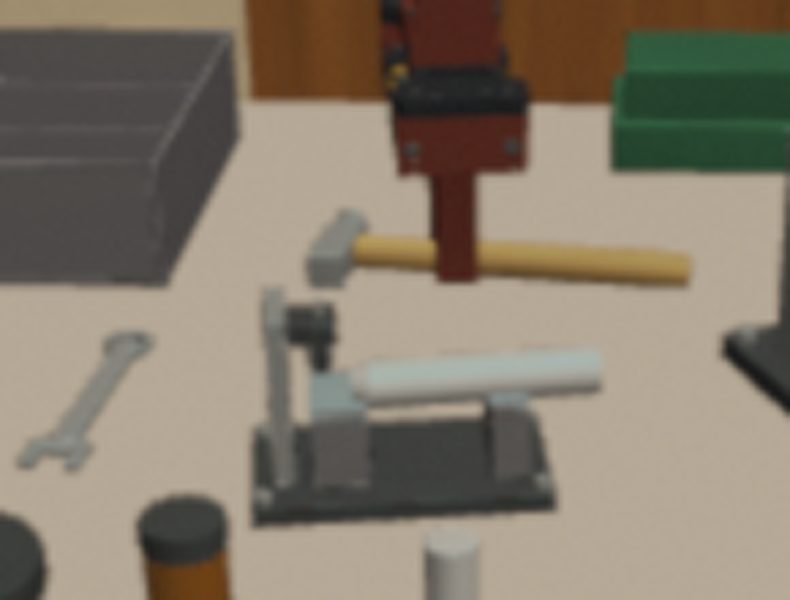

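The pin lies in the V at crop (352–600, 375), nose short of the roller. Next I push from the tail with the fingers shut.

Request:
{"op": "servo_tool", "data": {
  "increments": [
    [-3,-0.5,0,0,0,0,-1],
    [-6.5,-1,0,0,0,0,-1],
    [-9.8,-1.55,0,0,0,0,-1],
    [-9.8,-1.55,0,0,0,0,-1],
    [-9.8,-1.55,-2.5,0,0,0,-1],
    [-9.8,-1.55,-5,0,0,0,-1],
    [-9.8,-1.55,-7,0,0,0,-1],
    [-9.8,-1.55,-8.1,0,0,0,-1],
    [-9.8,-1.55,-8.1,0,0,0,-1],
    [-9.8,-1.55,-8.1,0,0,0,-1],
    [-9.8,-1.55,-8.1,0,0,0,-1]
  ]
}}

```text
t: 10.3
ee_pos: [409.3, -176.1, 50.3]
orientation: [-3.132, -0.246, 0.001]
ft_force: [-0.6, 0.7, -0.5]
width: 0.8
grasp_force: 0.0
```

Request:
{"op": "servo_tool", "data": {
  "increments": [
    [0.2,0.03,0,0,0,0,-1],
    [0.4,0.06,0,0,0,0,-1],
    [0.59,0.09,0,0,0,0,-1],
    [0.79,0.13,0,0,0,0,-1],
    [0.99,0.16,0,0,0,0,-1],
    [1.19,0.19,0,0,0,0,-1],
    [1.38,0.22,0,0,0,0,-1],
    [1.58,0.25,0,0,0,0,-1],
    [1.78,0.28,0,0,0,0,-1],
    [1.98,0.31,0,0,0,0,-1]
  ]
}}

```text
t: 11.13
ee_pos: [429.0, -172.9, 50.3]
orientation: [-3.132, -0.246, 0.001]
ft_force: [-2.5, 0.9, 0.7]
width: 0.4
grasp_force: 1.1
```

Request:
{"op": "servo_tool", "data": {
  "increments": [
    [0.15,0.02,0,0,0,0,-1],
    [0.3,0.05,0,0,0,0,-1],
    [0.45,0.07,0,0,0,0,-1],
    [0.59,0.09,0,0,0,0,-1],
    [0.74,0.12,0,0,0,0,-1],
    [0.89,0.14,0,0,0,0,-1],
    [1.04,0.16,0,0,0,0,-1],
    [1.19,0.19,0,0,0,0,-1],
    [1.33,0.21,0,0,0,0,-1]
  ]
}}

```text
t: 11.88
ee_pos: [440.2, -171.0, 50.2]
orientation: [-3.131, -0.247, 0.006]
ft_force: [-11.1, -3.8, 6.4]
width: -0.1
grasp_force: 5.6
```

Request:
{"op": "servo_tool", "data": {
  "increments": [
    [0.1,0.015,0,0,0,0,-1],
    [0.2,0.03,0,0,0,0,-1],
    [0.3,0.045,0,0,0,0,-1],
    [0.4,0.06,0,0,0,0,-1],
    [0.5,0.08,0,0,0,0,-1],
    [0.5,0.08,0,0,0,0,-1]
  ]
}}

```text
t: 12.38
ee_pos: [445.8, -170.1, 50.3]
orientation: [-3.131, -0.246, 0.005]
ft_force: [-8.2, -2.8, 4.4]
width: 0.5
grasp_force: 4.1
```

Request:
{"op": "servo_tool", "data": {
  "increments": [
    [0.07,0.01,0,0,0,0,-1],
    [0.14,0.02,0,0,0,0,-1],
    [0.2,0.03,0,0,0,0,-1],
    [0.27,0.04,0,0,0,0,-1],
    [0.34,0.05,0,0,0,0,-1],
    [0.34,0.05,0,0,0,0,-1]
  ]
}}

```text
t: 12.88
ee_pos: [449.0, -169.6, 50.2]
orientation: [-3.131, -0.246, 0.005]
ft_force: [-8.6, -2.3, 5.3]
width: 0.5
grasp_force: 4.5
```

Sliding force is about 8.7 N and constant. I continue in small steps, watching for the climb.

Request:
{"op": "servo_tool", "data": {
  "increments": [
    [0.04,0.006,0,0,0,0,-1],
    [0.08,0.013,0,0,0,0,-1],
    [0.12,0.02,0,0,0,0,-1],
    [0.16,0.025,0,0,0,0,-1],
    [0.16,0.025,0,0,0,0,-1]
  ]
}}

```text
t: 13.3
ee_pos: [450.4, -169.4, 50.2]
orientation: [-3.131, -0.246, 0.006]
ft_force: [-10.1, -3.7, 5.3]
width: 0.8
grasp_force: 4.9
```

Request:
{"op": "servo_tool", "data": {
  "increments": [
    [0.03,0.005,0,0,0,0,-1],
    [0.06,0.01,0,0,0,0,-1],
    [0.09,0.014,0,0,0,0,-1],
    [0.09,0.014,0,0,0,0,-1]
  ]
}}

```text
t: 13.63
ee_pos: [450.4, -169.3, 50.2]
orientation: [-3.131, -0.247, 0.008]
ft_force: [-13.2, -4.2, 8.4]
width: 0.8
grasp_force: 6.8
```

Request:
{"op": "servo_tool", "data": {
  "increments": [
    [0.04,0.006,0,0,0,0,-1],
    [0.08,0.012,0,0,0,0,-1],
    [0.12,0.018,0,0,0,0,-1],
    [0.12,0.018,0,0,0,0,-1]
  ]
}}

```text
t: 13.97
ee_pos: [450.4, -169.3, 50.2]
orientation: [-3.13, -0.247, 0.012]
ft_force: [-17.5, -7.7, 12.8]
width: 0.3
grasp_force: 9.3
```

The force climbs at an unchanged position (17.5 N against 8.6 N sliding), so the pin is against the stop. Backing off straight, then up.

Request:
{"op": "servo_tool", "data": {
  "increments": [
    [0,0,0,0,0,0,-1],
    [-0.1,-0.015,0,0,0,0,-1],
    [-0.3,-0.05,0,0,0,0,-1],
    [-0.8,-0.13,0,0,0,0,-1],
    [-2,-0.32,0,0,0,0,-1],
    [-3,-0.48,0,0,0,0,-1],
    [-3,-0.48,0,0,0,0,-1],
    [-3,-0.48,3,0,0,0,-1],
    [-3,-0.48,6,0,0,0,-1],
    [-3,-0.48,10,0,0,0,-1],
    [-3,-0.48,13,0,0,0,-1],
    [-3,-0.48,13,0,0,0,-1],
    [-3,-0.48,13,0,0,0,-1]
  ]
}}

```text
t: 15.05
ee_pos: [425.6, -174.6, 182.1]
orientation: [3.13, 0.246, 0.007]
ft_force: [-0.4, -0.4, 0.0]
width: 0.4
grasp_force: 0.0
```

```bash
python3 - <<'E'
from h import *
s=grab('side','s4');t=grab('top','t4');o=ctrl.get_obs();print(o['t'],o['ee_pos'].round(1),o['ft_force'].round(1))
x0,y0=168,93
A=cv2.resize(s['image'][y0+40:y0+110,x0+30:x0+130],(790,553),interpolation=2);cv2.imwrite('pics/s4b.png',A[:,:,::-1])
a=np.deg2rad(9.03);u=np.array([np.cos(a),np.sin(a),0]);c=np.array([541.1,-155.1,62])
for q in(-80,60): print('pin end pred',((np.array(proj(s,c+u*q))-[x0+30,y0+40])*7.9).round())
E
```

```text
15.15 [ 423.8 -173.7  179.7] [ 0.1  0.6 -0.5]
pin end pred [540. 221.]
pin end pred [178. 238.]
```

View pics/s4b.png

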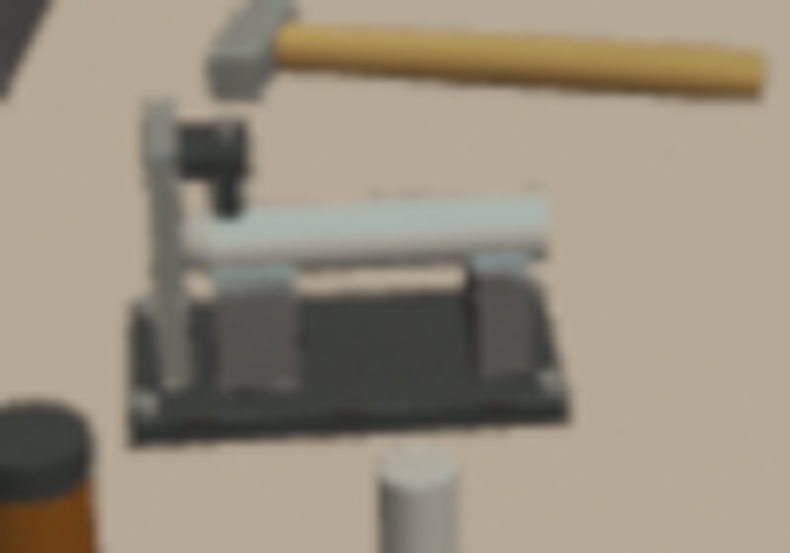

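The pin runs from crop (185,240) at the stop to (548,228), level in both blocks under the roller, and the bystanders in view are unmoved. Handing in.

```bash
python3 -c "
from workcell import ctrl
print(ctrl.close_job())"
```

```text
the job is handed in; nothing more can be done
None
```

The pin lies in both V-blocks under the roller, pressed against the back stop with about 9 N beyond sliding friction and released; I moved nothing else and handed the job in at about 15 s.

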